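Lift the stirrer paddle out of the covered rinse tank

TASK

Pull the tank's shutter fully open to its stop and leave it open, then take the stirrer paddle by its blue grip and get it out through the slot: the blade is longer than the slot, so tilt it, bring one end of the blade up first and draw the rest out diagonally, without forcing it against the tank or disturbing the other things on the bench. Finish while holding the paddle still above the tank to drip, upright again, the whole blade a good 4 cm clear of the cover; do not put it down or let go.

Things in the scene. Friction and masses are not known exactly. Their poses are not given: they have to be found in the camera images.
- tank: Covered rinse tank, fixed to the bench: grey box 180 mm (own x) by 310 mm (own y), 120 mm tall to the top of its pale clear cover; origin under its centre, own z up. Walls and floor 6 mm thick, cover 6 mm (underside at 114 mm, inner floor at 6 mm). The cover has one slot, edged blue: 60 mm along own x (-30 to +30) by 160 mm along own y (-80 to +80). A blue sliding shutter plate on top of the cover blocks the slot's +y end (from y = +20 mm when shut). Its top is at 124 mm.
- shutter (a joint): Slide of the shutter along the tank's own +y, m: 0 shut, 0.060 at its stop (slot free over its full 160 mm). Stiff: it takes about 3 to 5 N to move. A light spring (20 N/m) pulls it shut, but friction is stronger, so it stays where it is left.
- shutter_knob (a point): Middle of the shutter's red upright pull, at the height to grip it (148 mm above the bench, 24 mm above the shutter plate). The pull is 16 mm along the tank's x by 22 mm along its y, 40 mm tall (top at 164 mm), at x = -50 mm and y = 55 mm + slide in the tank's frame. Axes as the tank's.
- paddle_grip (a point): Centre of the blue grip of the stirrer paddle, a rigid upside-down T of about 0.24 kg: grip 16 x 16 mm, 46 mm tall, on a 12 mm steel shaft, on the middle of a white blade 220 mm long (own y), 24 mm wide (own x), 10 mm thick. Own z runs up the shaft; the blade's underside is 155 mm below this point, the grip's top 21 mm above it. It starts standing on the tank's floor, the blade roughly along the slot, the shaft sticking up through the open part of the slot.
- blade_mid (a point): Middle of the paddle's blade (half-way through its thickness), 150 mm below paddle_grip along the shaft. Axes as paddle_grip.
- blade_left (a point): Blade end at the paddle's own +y, 110 mm from blade_mid, half-way through the thickness.
- blade_right (a point): Blade end at the paddle's own -y, 110 mm from blade_mid, half-way through the thickness.
- beaker: glass beaker, 70 mm across, 90 mm tall, loose bystander; origin under its centre
- amber_bottle: amber reagent bottle, 72 mm across, 150 mm tall, loose bystander; origin under its centre
- wash_bottle: white wash bottle with blue cap, 68 mm across, 160 mm tall, loose bystander; origin under its centre
- jar: glass jar with red cap, 64 mm across, 75 mm tall, loose bystander; origin under its centre
- dish: clear closed culture dish, 90 mm across, 16 mm tall, loose bystander; origin under its centre
- lab_spoon: steel spoon, 170 mm long, lying flat on the left, loose bystander
- tip_box: blue open box, 90 x 130 x 60 mm, loose bystander; origin under its centre
- paddle: The stirrer paddle as a whole; origin at the middle of the blade's underside, 155 mm below paddle_grip, same axes.

How it is judged:
On the way, in this order (a step that is already met when the one before it is completed fails the run):
1. shutter pulled out to its stop, the blade still inside the tank (value of joint shutter above 0.055 m and z of each of blade_left, blade_right in the frame of tank below 0.112 m), for 0.2 s.
2. one end of the blade up through the slot while the other is still under the cover (((z of blade_left in the frame of tank above 0.128 m and z of blade_right in the frame of tank below 0.112 m) or (z of blade_right in the frame of tank above 0.128 m and z of blade_left in the frame of tank below 0.112 m))), for 0.1 s.
At the end, for the whole second after the job is handed in: The fingers hold the paddle (over 2 N) still (under 30 mm/s), upright within 15 degrees, both blade ends (centreline) over 25 mm above the cover top, the blade's middle within 120 mm of the tank's centre seen from above, the paddle not touching the tank, the shutter still open (over 50 mm) (z of each of blade_left, blade_right in the frame of tank above 0.145 m and angle between paddle_grip's own z axis and vertical below 0.26 rad and horizontal distance between blade_mid and tank below 0.12 m and contact force between the fingers and paddle above 2 N and contact force between paddle and tank below 0.1 N and linear speed of paddle below 0.03 m/s and value of joint shutter above 0.05 m); the arm keeps its last pose, push and grip.
It fails at once if the paddle is forced against the tank (over 40 N) (contact force between paddle and tank above 40 N).
It fails at once if a bystander is moved by more than 30 mm (distance of any of beaker, amber_bottle, wash_bottle, jar, dish, lab_spoon, tip_box from where it was at the start of the episode above 0.03 m).
It also fails if it takes over 54 s, if anything falls off the work surface, if the arm or the gripper's body presses on something with over 40 N, if the wrist force passes 120 N, or if a joint passes its speed limit or range.

ROBOT

A 6-joint arm with a two-finger parallel gripper is mounted at the origin on the work surface. World frame = base frame: x ahead of the robot, y to its left, z up, the work surface at z = 0. Lengths are in m, angles in rad, forces in N, time in s.
With the tool pointing down it reaches from about 0.35 to 1 m from the base axis. Payload 7.1 kg.
Tool frame: the origin (TCP) lies midway between the tips of the shut fingers; the grasp point (between the pads) lies 19 mm behind it (r.tcp_to_grasp is the distance from the TCP to the grasp point, in m); z points along the fingers, y is the line along which they close (so a half turn about z gives the same grasp; the last joint's range is limited). The gripper opens to 85 mm and grips with 20 to 120 N. Pads are 22 mm wide; open, the fingers measure 114 mm over their backs; the gripper's body (76 mm by 85 mm) begins 54 mm behind the grasp point. The pads swing forward as they close: fully open they stand 13 mm farther back than shut.
Start: joints at [-1.255, 0.423, 1.63, -0, 1.089, -0.019], TCP at [0.205, -0.59, 0.194] pointing down, gripper open.
Joint ranges: [-3, 3], [-0.9, 2.11], [0.09, 2.58], [-1.31, 4.45], [0.11, 2.69], [-2.54, 2.54]. Speed limits (rad/s): [2.39, 2.39, 3.01, 3.14, 3.14, 3.14].

INTERFACE

Orientations are given as a unit quaternion [x, y, z, w].
In Python, from bench import r, viewer, job gives the robot as it stands.
- The arm moves only by the tool jog_arm, never from a script. Its argument "increments" is text: rows parted by semicolons, each of 7 numbers parted by spaces: the shift along the tool's x, y, z in cm, then the turn, a rotation vector about the tool's x, y, z in degrees, then the finger opening in cm, from 0 to 8.54. In form: dx dy dz rx ry rz jaw; .... A call has 1 to 8 rows; each row is the pose to reach, as a shift and turn from the pose commanded when the call began, along the tool's axes at that moment; what a row does not reach only later rows make up. A row lasts 1/12 s, in which the tool goes at most 41.7 mm and 7.16 degrees, less where a joint would pass 70% of its speed; a pose out of reach is approached as far as the arm can. A call with a gripper value outside its range is refused whole. The fingers move at their own pace and stop on an object; "force" is the grip in N (left out, the last holds). Time passes only in rows, so rows that repeat a pose let the fingers close. It gives the time, the measured TCP pose, the force, the opening and the grip force at its end, in the units of the state.
- r.state(): the state, without advancing time (a new reading comes with each control period).
- viewer.grab_frame(name): name is "scene" or "top"; returns a dict with "color" (384x512x3 uint8, red, green, blue), "K" (3x3 intrinsics, pixels), "dist_coeffs" ([k1, k2, p1, p2, k3] as OpenCV has them; the pictures are not rectified), "R" (3x3) and "t" (3): a world point X has camera coordinates R X + t. Camera axes: x right, y down, z forward; pixel columns grow to the right and rows downward; lengths in m; the calibration is good to about 2 mm. A picture is of the moment at which its call begins. There is no depth.
- job.hand_in(): hands the job in; it is judged then, once.
The state is a dict: "time_s": time; "joints": joint angles; "joint_vel": joint speeds; "effort": joint torques, N m; "ee_pos": TCP position; "eef_rot": TCP orientation; "force": force on the tool from outside, world axes, zero at the start; "ft_torque": the same for the moment, N m; "width": finger opening in m; "grip_force": force on a finger pad.
Only numpy, scipy, OpenCV 4.12 (cv2) and the standard library are available. Lean on these libraries where they do the work, as an engineer would, in place of code of your own. Each camera call takes 0.05 s, during which the arm holds its last target. There are 200 camera calls.

## Working session

There is one attempt and no reset: what is moved stays moved. The work goes in short steps, Python scripts to look and compute and a tool call to move; the robot and the scene stay as the last step left them, time stands still between calls to the robot, and variables do not carry over. Pictures are saved under pics/ and viewed, at most 10 in all, crops included, and the job is handed in when it is done.

Besides the shell and the picture viewer there is one more tool, called after "Call:" as name(argument=value, ...) on one line, values as JSON. jog_arm: Moves the arm, as the interface text tells. Its arguments: {"type":"object","properties":{"increments":{"type":"string"},"force":{"type":"number"}},"required":["increments"]}

```bash
ls; mkdir -p pics
python3 - <<'E'
from bench import r,viewer,job
import cv2,numpy as np
print(r.state(), r.tcp_to_grasp)
for n in("scene","top"):
    f=viewer.grab_frame(n); cv2.imwrite(f"pics/{n}0.png",f["color"][:,:,::-1])
    np.savez(f"{n}0.npz",**f)
    print(n,f["K"].tolist(),f["dist_coeffs"],f["R"].tolist(),f["t"])
E
```

```text
pics
{'time_s': 0.0, 'joints': array([-1.25500901e+00,  4.23864449e-01,  1.63068394e+00, -1.31076068e-05,
        1.08860627e+00, -1.90358365e-02]), 'joint_vel': array([-0.00060875, -0.00030863,  0.0006059 , -0.00073912,  0.00052835,
        0.0004401 ]), 'effort': array([ 1.03709255e-03, -5.57375121e+01, -2.81746441e+01,  1.59231713e-04,
        7.34591827e-03, -1.86118325e-05]), 'ee_pos': array([ 0.20518794, -0.58971807,  0.19333338]), 'eef_rot': array([ 9.86018573e-01,  1.66633622e-01, -1.21197777e-04, -7.71565095e-04]), 'force': array([ 0.53490595,  0.38426296, -0.00087515]), 'ft_torque': array([-0.01227734, -0.0497138 , -0.01704266]), 'grip_force': 0.0, 'width': 0.08520880842582709} 0.0187
scene [[453.7019412250167, 0.0, 265.39059404902554], [0.0, 453.7019412250167, 187.26012055160504], [0.0, 0.0, 1.0]] [-0.08443017  0.          0.          0.          0.        ] [[-0.9116720519081217, 0.41083096165069466, -0.008484734456680508], [0.2888375059345402, 0.6259972750123448, -0.724361999861004], [-0.29227891633703124, -0.6628313002765367, -0.6893676105232727]] [ 0.47399934 -0.08594098  1.82110446]
top [[488.42731767788234, 0.0, 263.33798956664583], [0.0, 488.42731767788234, 192.1530203853809], [0.0, 0.0, 1.0]] [-0.11077159  0.          0.          0.          0.        ] [[0.008581347833055454, -0.9998218373255422, 0.016812319183999558], [-0.994877059749666, -0.010230078538526272, -0.10057326422541457], [0.10072733716934831, -0.01586313651432631, -0.9947875976542432]] [-0.00570695  0.52851711  1.38194535]
```

View pics/scene0.png

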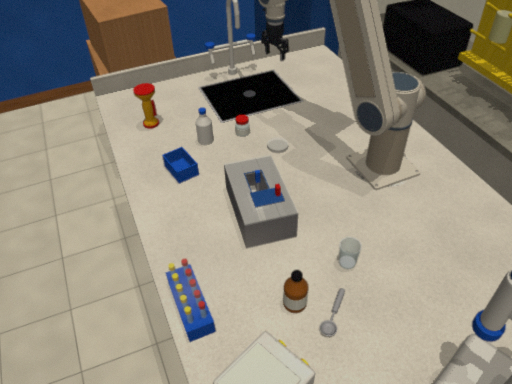

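View pics/top0.png

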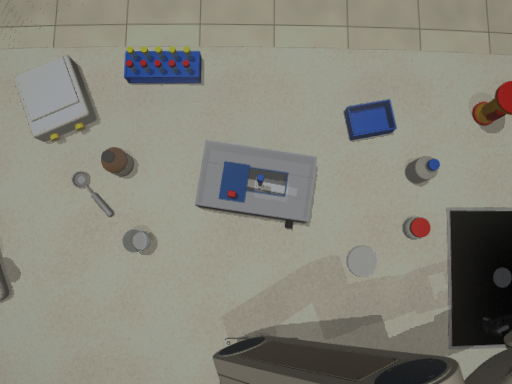

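The scene view shows the tank with the red pull at about (278,189) and the blue grip at (258,175). In the top view they are at (232,194) and (261,180), and the tank cover's corners are near (207,142), (316,155), (308,221) and (197,207). I'll measure these by colour.

```bash
cat > h.py <<'E'
import numpy as np,cv2
def load(n): return dict(np.load(n))
def ray(f,uv):
    p=cv2.undistortPoints(np.array([[uv]],float),f["K"],f["dist_coeffs"])[0,0]
    d=f["R"].T@np.array([p[0],p[1],1]); return -f["R"].T@f["t"],d/np.linalg.norm(d)
def plane(f,uv,z):
    o,d=ray(f,uv); return o+d*(z-o[2])/d[2]
def tri(f,a,g,b):
    o1,d1=ray(f,a);o2,d2=ray(g,b)
    s=np.linalg.lstsq(np.c_[d1,-d2],o2-o1,rcond=None)[0]
    p,q=o1+d1*s[0],o2+d2*s[1]; return (p+q)/2,np.linalg.norm(p-q)
def proj(f,X):
    return cv2.projectPoints(np.atleast_2d(X).astype(float),cv2.Rodrigues(f["R"])[0],f["t"],f["K"],f["dist_coeffs"])[0][:,0]
def blobs(f,lo,hi,box,amin=4):
    h=cv2.cvtColor(f["color"],cv2.COLOR_RGB2HSV); m=cv2.inRange(h,lo,hi)
    k=np.zeros_like(m);x0,y0,x1,y1=box;k[y0:y1,x0:x1]=255
    n,_,s,c=cv2.connectedComponentsWithStats(m&k)
    return [(s[i].tolist(),c[i].round(1).tolist()) for i in range(1,n) if s[i,4]>=amin]
E
python3 - <<'E'
from h import *
S,T=load("scene0.npz"),load("top0.npz")
for f,b in((S,(220,150,300,250)),(T,(195,135,320,225))):
    print("red",blobs(f,(0,130,80),(8,255,255),b),blobs(f,(172,130,80),(180,255,255),b))
    print("blue",blobs(f,(100,120,40),(130,255,255),b))
a=cv2.resize(T["color"][135:230,190:325],None,fx=5.9,fy=5.9,interpolation=cv2.INTER_CUBIC)
b=cv2.resize(S["color"][150:245,215:305],None,fx=5.9,fy=5.9,interpolation=cv2.INTER_CUBIC)
cv2.imwrite("pics/c1.png",a[:,:,::-1]);cv2.imwrite("pics/c2.png",b[:,:,::-1])
E
```

```text
red [([275, 184, 6, 11, 40], [277.4, 188.3])] [([275, 188, 2, 4, 4], [275.2, 189.5]), ([276, 192, 5, 4, 9], [277.8, 193.4])]
blue [([255, 170, 6, 13, 63], [257.1, 175.9]), ([251, 188, 33, 18, 367], [265.5, 197.0])]
red [([228, 191, 8, 6, 41], [231.1, 193.6])] []
blue [([219, 162, 31, 40, 855], [234.2, 180.3]), ([257, 174, 7, 8, 39], [260.1, 177.4])]
```

View pics/c1.png

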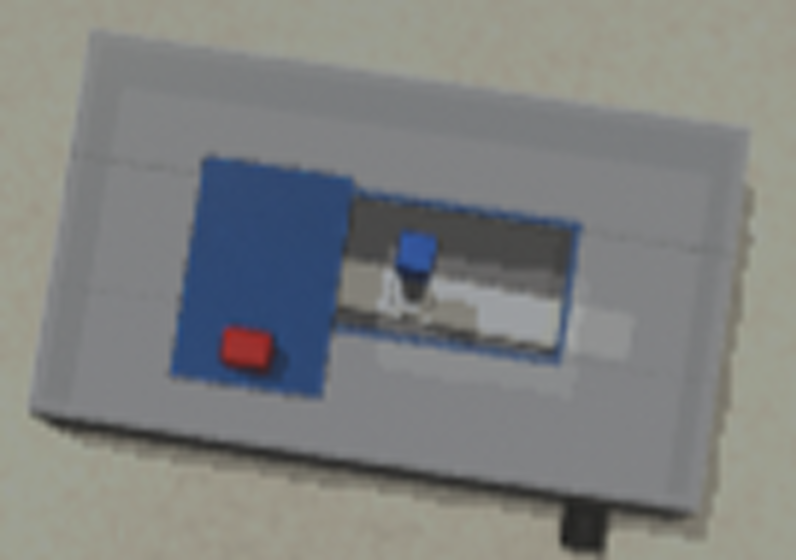

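View pics/c2.png

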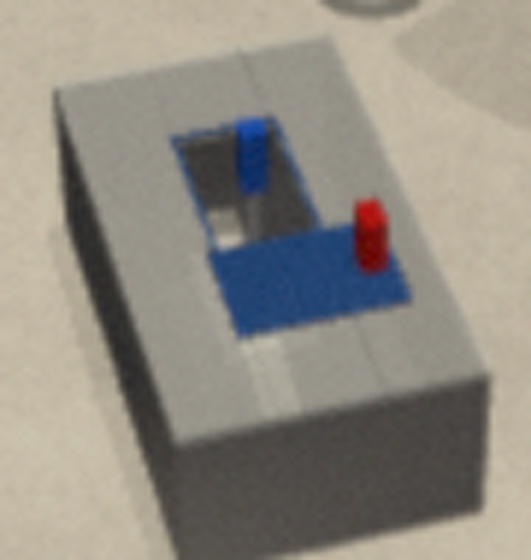

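The crops show the cover corners, the slot's right end at (580,225) and (560,360), and the grip top at (416,245). The blade is visible through the cover: its right end is at about (632,337) in the top crop, and its left end at about (280,413) in the scene crop.

Run:
```python
from h import *
S,T=load("scene0.npz"),load("top0.npz")
t=lambda x,y:(190+(x+.5)/5.9-.5,135+(y+.5)/5.9-.5)
s=lambda x,y:(215+(x+.5)/5.9-.5,150+(y+.5)/5.9-.5)
ct=[t(95,33),t(748,130),t(692,512),t(35,410)]   # +x+y, +x-y, -x-y, -x+y
cs=[s(178,440),s(57,90),s(330,40),s(488,375)]
P=[]
for a,b in zip(ct,cs):
    p,e=tri(T,a,S,b); P.append(p); print(p.round(4),round(e,4),plane(T,a,.12).round(4),plane(S,b,.12).round(4))
for n,c in(("top",[plane(T,a,.12) for a in ct]),("sc",[plane(S,a,.12) for a in cs]),("tri",P)):
    c=np.array(c);y=(c[0]+c[3]-c[1]-c[2])/2; x=(c[0]+c[1]-c[2]-c[3])/2
    print(n,c.mean(0).round(4),np.linalg.norm(y[:2]),np.linalg.norm(x[:2]),"yaw y",np.degrees(np.arctan2(-y[0],y[1])),"yaw x",np.degrees(np.arctan2(x[1],x[0])))
print("slot -y end",[plane(T,t(*q),.12).round(4) for q in((580,225),(560,360))])
print("knobtop",tri(T,t(247,345),S,s(371,205)))
print("griptop",tri(T,t(417,248),S,s(252,125)))
print("bladeR top",plane(T,t(632,336),.016),"bladeL scene",plane(S,s(282,413),.016))
print("shaft base top",plane(T,t(405,300),.016))
```

```text
[0.6609 0.1585 0.1198] 0.0024 [0.6598 0.159  0.12  ] [0.6619 0.158  0.12  ]
[ 0.6186 -0.1433  0.1171] 0.0007 [ 0.6178 -0.1428  0.12  ] [ 0.6199 -0.1403  0.12  ]
[ 0.4431 -0.118   0.1148] 0.003 [ 0.4415 -0.1167  0.12  ] [ 0.4469 -0.1132  0.12  ]
[0.4861 0.1826 0.1164] 0.0018 [0.4851 0.1826 0.12  ] [0.4885 0.1851 0.12  ]
top [0.551  0.0205 0.12  ] 0.30358335051010615 0.17723864110704182 yaw y -8.093300936950763 yaw x -8.045774323769036
sc [0.5543 0.0224 0.12  ] 0.30117978542767965 0.17528478366313438 yaw y -7.977242442023799 yaw x -8.884720712376716
tri [0.5522 0.0199 0.117 ] 0.30421068446806865 0.17690012823611448 yaw y -8.055752447195921 yaw x -8.021009970472932
slot -y end [array([ 0.5726, -0.0652,  0.12  ]), array([ 0.5104, -0.0563,  0.12  ])]
knobtop (array([0.51142895, 0.08363111, 0.17081544]), np.float64(0.001544137221116655))
griptop (array([0.55238756, 0.00999615, 0.18672414]), np.float64(0.00024747157111550155))
bladeR top [ 0.53244082 -0.09802254  0.016     ] bladeL scene [0.56574956 0.07627571 0.016     ]
shaft base top [0.54913181 0.01414289 0.016     ]
```

```bash
cat >> h.py <<'E'
from scipy.spatial.transform import Rotation as Ro
TK=np.array([.5515,.0205,0]);YAW=np.radians(-8.1)
RT=Ro.from_euler('z',YAW).as_matrix()
def w(x,y,z): return TK+RT@np.array([x,y,z])
def tool(yawdeg,lean=0): # lean>0: paddle's +y end up (shaft leans to -y)
    Rp=Ro.from_euler('z',yawdeg,degrees=True)*Ro.from_euler('x',lean,degrees=True)
    return Rp*Ro.from_matrix(np.diag([1.,-1,-1]))
def inc(st,tcp,R):
    R0=Ro.from_quat(st["eef_rot"])
    return np.r_[R0.inv().apply(tcp-st["ee_pos"])*100,(R0.inv()*R).as_rotvec(degrees=True)].round(2)
E
python3 - <<'E'
from h import *; from bench import r
s=r.state(); k=w(-50,55,0) if 0 else w(-.05,.055,0); k=(k+np.array([.5114,.0836,0]))/2; print(k)
print(inc(s,np.r_[k[:2],.26],tool(-8.1)))
E
```

```text
[0.51057419 0.08279818 0.        ]
[ 5.094e+01 -5.350e+01 -6.580e+00 -8.000e-02  2.000e-02  2.728e+01]
```

Call:
jog_arm(increments="0 0 -8 0 0 0 6; 2 -2 -11 0 0 2 6; 5 -5 -11 0 0 5 6; 8 -8 -11 0 0 8 6; 11 -11 -11 0 0 10 6; 14 -14 -11 0 0 12 6; 17 -17.5 -11 0 0 14 6; 20 -21 -11 0 0 16 6", force=60)

```text
time_s: 0.77
ee_pos: [0.3144, -0.352, 0.3039]
eef_rot: [1.0, 0.027, 0.0, -0.0]
force: [0.8, -0.5, 0.7]
width: 0.06
grip_force: 0.0
```

Call:
jog_arm(increments="2 -3.5 0 0 0 2 6; 4 -7.2 0 0 0 4 6; 6 -11 0 0 0 6 6; 8 -15 0 0 0 8 6; 10 -19 0 0 0 11.3 6; 12 -23 0 0 0 11.3 6; 14 -27 0 0 0 11.3 6; 16 -31 0 0 0 11.3 6")

```text
time_s: 1.43
ee_pos: [0.45, -0.049, 0.304]
eef_rot: [0.997, -0.071, 0.0, 0.0]
force: [-0.0, -1.9, 0.3]
width: 0.0604
grip_force: 0.0
```

Run:
```python
from h import *; from bench import r
s=r.state(); print(s["time_s"],s["ee_pos"],s["force"],inc(s,np.array([.5106,.0828,.20]),tool(-8.1)))
```

```text
1.4333 [ 0.45002876 -0.0489921   0.30403959] [-0.02958799 -1.88962198  0.29049112] [  4.14 -13.9   10.4    0.    -0.    -0.02]
```

Call:
jog_arm(increments="1.2 -3.8 1 0 0 0 6; 2.4 -7.5 3 0 0 0 6; 3.4 -11 5 0 0 0 6; 4 -13.2 7.5 0 0 0 6; 4.1 -13.9 9.5 0 0 0 6; 4.1 -13.9 10.4 0 0 0 6; 4.1 -13.9 10.4 0 0 0 6; 4.1 -13.9 10.4 0 0 0 6")

```text
time_s: 2.1
ee_pos: [0.5098, 0.0801, 0.2001]
eef_rot: [0.997, -0.071, -0.0, 0.0]
force: [-0.0, -0.2, 0.7]
width: 0.0604
grip_force: 0.0
```

Run:
```python
from h import *; from bench import r,viewer
s=r.state(); print(s["time_s"],s["ee_pos"],s["force"],inc(s,np.array([.5106,.0828,.134]),tool(-8.1)))
f=viewer.grab_frame("scene"); g=viewer.grab_frame("top")
a=cv2.resize(f["color"][120:250,210:320],None,fx=4.5,fy=4.5); b=cv2.resize(g["color"][130:230,190:280],None,fx=3.6,fy=5.85)
cv2.imwrite("pics/d.png",np.hstack([a[:585],b[:585]])[:,:,::-1])
```

```text
2.1 [0.50977921 0.08009899 0.20012649] [-0.00856171 -0.18307943  0.74033412] [ 0.05 -0.28  6.61  0.03  0.05 -0.04]
```

View pics/d.png

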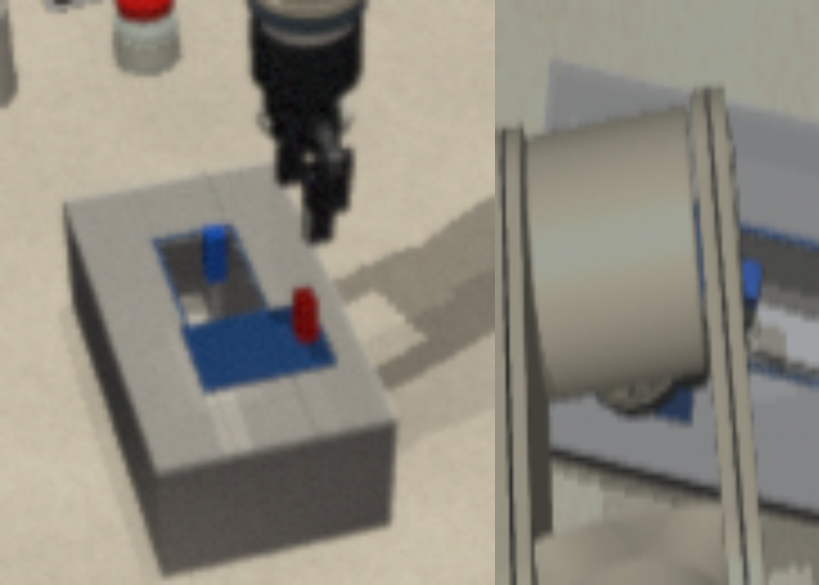

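Run:
```python
from h import *; from bench import r
S=load("scene0.npz"); s=r.state(); p=s["ee_pos"]; print(s["time_s"],p)
y=RT[:,1]
for q in(p,p+[0,0,.01],p+[0,0,.01]+.04*y,p+[0,0,.01]-.04*y,w(-.05,.055,.164)): print(((proj(S,q)[0]-[210,120])*4.5).round(0))
```

```text
2.2 [0.51080869 0.07991731 0.20141817]
[304. 255.]
[304. 245.]
[321. 281.]
[288. 210.]
[306. 294.]
```

Run:
```python
from h import *; from bench import r,viewer
S=load("scene0.npz"); f=viewer.grab_frame("scene")
v=cv2.cvtColor(f["color"],cv2.COLOR_RGB2GRAY)
for y in range(150,180,2): print(y,v[y,264:292].tolist())
s=r.state();print(s["ee_pos"],proj(S,s["ee_pos"]))
```

```text
150 [182, 184, 186, 181, 175, 147, 88, 47, 30, 14, 10, 21, 14, 22, 6, 17, 38, 65, 69, 68, 57, 93, 155, 178, 181, 182, 184, 181]
152 [185, 181, 182, 183, 183, 183, 166, 70, 23, 25, 9, 21, 18, 22, 23, 15, 27, 42, 67, 75, 70, 62, 102, 120, 163, 181, 183, 183]
154 [184, 181, 180, 182, 182, 181, 163, 66, 17, 20, 11, 19, 25, 58, 113, 88, 40, 35, 53, 84, 82, 71, 40, 60, 125, 179, 186, 182]
156 [180, 179, 175, 171, 167, 163, 145, 60, 18, 19, 16, 25, 25, 23, 28, 27, 18, 25, 32, 41, 43, 40, 23, 60, 130, 182, 181, 183]
158 [150, 150, 149, 148, 147, 147, 132, 56, 22, 21, 18, 19, 24, 27, 29, 28, 20, 22, 25, 38, 36, 35, 25, 74, 149, 183, 184, 187]
160 [147, 151, 146, 149, 149, 148, 136, 103, 61, 64, 88, 99, 78, 36, 28, 22, 22, 17, 25, 23, 17, 21, 28, 90, 175, 186, 186, 185]
162 [149, 148, 150, 148, 149, 148, 146, 144, 142, 149, 182, 179, 146, 59, 22, 22, 15, 16, 18, 25, 17, 22, 40, 102, 180, 191, 186, 185]
164 [148, 148, 150, 149, 148, 150, 146, 147, 144, 147, 160, 181, 169, 66, 25, 14, 17, 15, 25, 20, 23, 26, 41, 109, 179, 189, 187, 183]
166 [149, 148, 147, 149, 150, 148, 145, 144, 145, 145, 150,
[... 290 characters left out ...]
0, 35, 21, 23, 30, 81, 159, 186, 188, 185, 186, 186, 189, 189]
172 [147, 149, 147, 153, 149, 149, 143, 147, 147, 143, 148, 147, 137, 98, 73, 33, 30, 39, 55, 105, 167, 182, 185, 186, 180, 181, 186, 185]
174 [137, 144, 148, 150, 147, 148, 144, 145, 147, 145, 143, 146, 144, 136, 122, 124, 144, 163, 178, 177, 183, 179, 181, 181, 186, 185, 184, 184]
176 [102, 143, 147, 148, 149, 146, 148, 145, 148, 147, 145, 143, 146, 143, 145, 151, 170, 185, 185, 185, 183, 187, 186, 185, 184, 183, 187, 187]
178 [71, 104, 145, 146, 148, 150, 147, 147, 147, 145, 144, 143, 145, 144, 146, 146, 152, 169, 186, 186, 186, 182, 182, 184, 182, 178, 170, 169]
[0.51092348 0.07991831 0.20157237] [[277.44660757 176.72998078]]
```

Call:
jog_arm(increments="0 -0.3 2.5 0 0 0 6; 0 -0.3 5 0 0 0 6; 0 -0.3 6.4 0 0 0 6; 0 -0.3 6.6 0 0 0 6; 0 -0.3 6.6 0 0 0 6; 0 -0.3 6.6 0 0 0 6")

```text
time_s: 2.75
ee_pos: [0.5116, 0.0834, 0.1355]
eef_rot: [0.997, -0.071, 0.001, -0.0]
force: [0.6, -0.2, -0.4]
width: 0.0599
grip_force: 0.0
```

Run:
```python
from h import *; from bench import r,viewer
f=viewer.grab_frame("scene"); s=r.state(); print(s["ee_pos"],s["force"],proj(f,s["ee_pos"]))
a=cv2.resize(f["color"][140:230,220:320],None,fx=6,fy=6,interpolation=cv2.INTER_CUBIC)
cv2.imwrite("pics/e.png",a[:,:,::-1])
```

```text
[0.51182365 0.08356655 0.13566092] [ 0.96640174 -0.38543644  0.0223998 ] [[277.47717736 192.00888782]]
```

View pics/e.png

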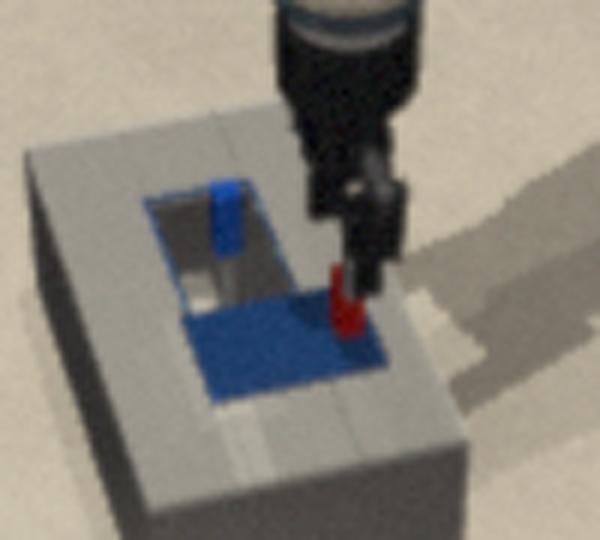

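The near finger's tip is at about (365,292) in this crop and overlaps the pull's upper right side. The opening at which the fingers stop will show whether they have caught the pull.

Call:
jog_arm(increments="0 0 0 0 0 0 1; 0 0 0 0 0 0 1; 0 0 0 0 0 0 1; 0 0 0 0 0 0 1; 0 0 0 0 0 0 1; 0 0 0 0 0 0 1; 0 0 0 0 0 0 1", force=60)

```text
time_s: 3.38
ee_pos: [0.5105, 0.0837, 0.1341]
eef_rot: [0.997, -0.071, -0.0, -0.0]
force: [0.5, -0.0, 0.2]
width: 0.0097
grip_force: 0.0
```

Run:
```python
from h import *; from bench import r,viewer
f=viewer.grab_frame("scene"); g=viewer.grab_frame("top"); s=r.state(); print(s["ee_pos"],s["width"],proj(f,s["ee_pos"]),proj(g,s["ee_pos"]))
a=cv2.resize(f["color"][130:230,225:315],None,fx=5.5,fy=5.5,interpolation=cv2.INTER_CUBIC)
b=cv2.resize(g["color"][140:240,200:255],None,fx=5.5,fy=5.5,interpolation=cv2.INTER_CUBIC)
cv2.imwrite("pics/e2.png",np.hstack([a,b])[:,:,::-1])
print(blobs(f,(0,130,80),(8,255,255),(220,150,300,250)))
```

```text
[0.51055384 0.08370519 0.13402302] 0.010053163778613422 [[277.83165293 192.27431254]] [[232.2263543  194.49998456]]
[([275, 186, 5, 9, 29], [277.4, 189.8])]
```

View pics/e2.png

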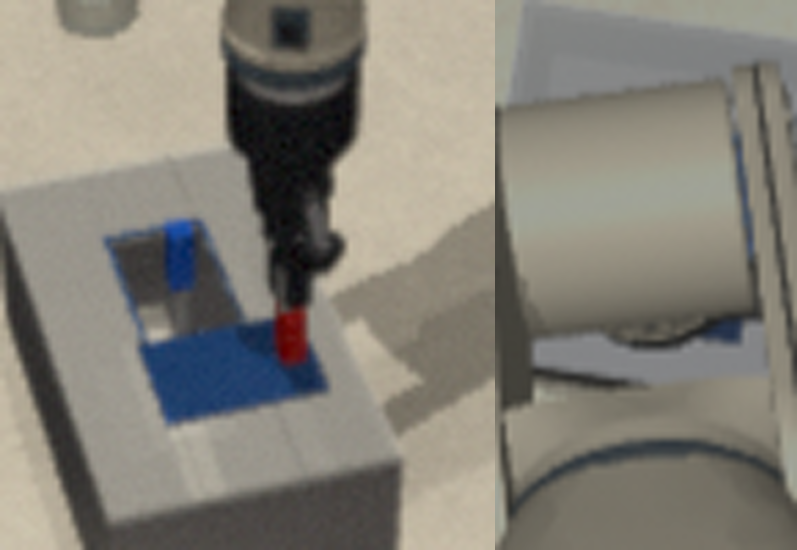

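The fingers closed just above the pull: their tips are at (290,308) in the crop, right over the red top. So the real tips sit about 3–4 cm higher than the reported TCP. I'll open and go lower, guided by this.

Call:
jog_arm(increments="0 0 0 0 0 0 5; 0 0 0 0 0 0 5; 0 0 0 0 0 0 5; 0 0 0 0 0 0 5; 0 0 1.3 0 0 0 5; 0 0 2.5 0 0 0 5; 0 0 2.5 0 0 0 5; 0 0 2.5 0 0 0 5")

```text
time_s: 4.15
ee_pos: [0.5101, 0.0836, 0.1087]
eef_rot: [0.997, -0.071, -0.001, 0.0]
force: [-0.3, 0.4, -0.6]
width: 0.0498
grip_force: 0.0
```

Call:
jog_arm(increments="0 0 0 0 0 0 1; 0 0 0 0 0 0 1; 0 0 0 0 0 0 1; 0 0 0 0 0 0 1; 0 0 0 0 0 0 1; 0 0 0 0 0 0 1", force=60)

```text
time_s: 4.65
ee_pos: [0.5112, 0.0838, 0.11]
eef_rot: [0.997, -0.071, 0.001, -0.0]
force: [-1.0, 0.1, 6.2]
width: 0.0206
grip_force: 59.9
```

Call:
jog_arm(increments="0 -0.8 0 0 0 0 1; 0 -1.6 0 0 0 0 1; 0 -2.4 0 0 0 0 1; 0 -3.2 0 0 0 0 1; 0 -4 0 0 0 0 1; 0 -4.8 0 0 0 0 1; 0 -5.5 0 0 0 0 1; 0 -6.1 0 0 0 0 1")

```text
time_s: 5.32
ee_pos: [0.5192, 0.1419, 0.1098]
eef_rot: [0.998, -0.07, 0.0, 0.002]
force: [0.9, -45.2, 15.9]
width: 0.0206
grip_force: 61.7
```

Call:
jog_arm(increments="0 -0.2 0 0 0 0 1; 0 -0.2 0 0 0 0 1; 0 -0.2 0 0 0 0 1; 0 -0.2 0 0 0 0 1")

```text
time_s: 5.65
ee_pos: [0.5192, 0.1414, 0.1099]
eef_rot: [0.998, -0.07, -0.0, 0.003]
force: [-1.6, -25.0, 11.8]
width: 0.0206
grip_force: 61.0
```

Run:
```python
from h import *; from bench import r,viewer
s=r.state(); print(s["ee_pos"],s["force"],RT.T@(s["ee_pos"]-TK),RT.T@s["force"],s["width"])
S=load("scene0.npz")
f=viewer.grab_frame("scene"); b=(220,150,310,250)
print(blobs(S,(100,120,40),(130,255,255),b),blobs(f,(100,120,40),(130,255,255),b),blobs(f,(0,130,80),(8,255,255),b))
```

```text
[0.51921112 0.14142467 0.10985653] [ -1.56033544 -25.01822377  11.78552563] [-0.04900519  0.11516874  0.10985653] [  1.98032955 -24.98848659  11.78552563] 0.020610902310694654
[([255, 170, 6, 13, 63], [257.1, 175.9]), ([251, 188, 33, 18, 367], [265.5, 197.0])] [([255, 170, 6, 13, 63], [257.1, 176.0]), ([255, 200, 34, 19, 375], [269.8, 208.9])] [([282, 205, 3, 2, 5], [282.8, 205.4])]
```

Call:
jog_arm(increments="0 0.2 0 0 0 0 1; 0 0.3 0 0 0 0 6; 0 0.3 0 0 0 0 6; 0 0.3 0 0 0 0 6; 0 0.3 0 0 0 0 6; 0 0.3 -2 0 0 0 6; 0 0.3 -5 0 0 0 6; 0 0.3 -8 0 0 0 6")

```text
time_s: 6.37
ee_pos: [0.5181, 0.1433, 0.1891]
eef_rot: [0.998, -0.07, -0.001, 0.0]
force: [0.6, 0.2, -0.3]
width: 0.0602
grip_force: 0.0
```

Run:
```python
from h import *; from bench import r,viewer
s=r.state(); print(s["ee_pos"],s["force"])
print(inc(s,np.r_[w(.0005,-.0105,0)[:2],.2],tool(-9.5)),w(.0005,-.0105,0))
```

```text
[0.51811637 0.14333031 0.18908153] [ 0.58317792  0.1600293  -0.27814028]
[ 5.08 12.74 -1.09  0.05  0.15  1.42] [0.55051555 0.0100343  0.        ]
```

Call:
jog_arm(increments="1.2 3 -1.1 0 0 0.5 6; 2.4 6 -1.1 0 0 1 6; 3.6 9 -1.1 0 0 1.4 6; 4.6 11.5 -1.1 0 0 1.4 6; 5.2 12.7 -1.1 0 0 1.4 6; 5.2 12.7 -1.1 0 0 1.4 6; 5.2 12.7 -1.1 0 0 1.4 6")

```text
time_s: 6.95
ee_pos: [0.5526, 0.0102, 0.1998]
eef_rot: [0.997, -0.084, -0.0, -0.0]
force: [-0.9, -0.0, 0.1]
width: 0.0599
grip_force: 0.0
```

Run:
```python
from h import *; from bench import r,viewer
s=r.state(); print(s["ee_pos"],s["force"])
print(inc(s,np.r_[.5513,.0100,.108],tool(-9.5)))
f=viewer.grab_frame("scene")
np.savez("s_mid.npz",**f)
print(blobs(f,(100,120,40),(130,255,255),(220,150,310,250)))
v=cv2.cvtColor(f["color"],cv2.COLOR_RGB2GRAY)
print(proj(f,s["ee_pos"]))
for y in range(138,174,2): print(y,v[y,244:272].tolist())
```

```text
[0.55256837 0.01015634 0.19984209] [-0.92178853 -0.03183273  0.0646021 ]
[-0.12  0.04  9.18 -0.02  0.03 -0.09]
[([255, 170, 5, 13, 59], [257.1, 176.0]), ([255, 200, 34, 19, 396], [270.2, 208.6])]
[[257.22154969 167.87746557]]
138 [178, 177, 178, 181, 165, 84, 25, 15, 20, 21, 19, 16, 23, 31, 47, 55, 37, 30, 34, 94, 176, 180, 181, 179, 181, 183, 183, 180]
140 [177, 176, 179, 179, 174, 123, 47, 16, 22, 21, 10, 9, 25, 40, 66, 69, 61, 35, 48, 116, 176, 179, 179, 182, 184, 186, 180, 179]
142 [178, 177, 176, 180, 179, 165, 107, 46, 27, 19, 20, 7, 15, 21, 53, 70, 65, 52, 46, 105, 165, 178, 179, 177, 181, 167, 166, 163]
144 [176, 178, 176, 177, 177, 174, 140, 56, 17, 22, 24, 19, 23, 32, 32, 55, 76, 76, 64, 50, 79, 144, 171, 164, 165, 166, 165, 165]
146 [176, 176, 181, 178, 175, 173, 144, 51, 19, 19, 28, 25, 26, 27, 34, 44, 59, 58, 50, 29, 67, 141, 163, 123, 141, 161, 164, 161]
148 [180, 179, 176, 180, 179, 174, 143, 53, 22, 23, 21, 21, 20, 20, 14, 31, 37, 41, 34, 28, 67, 141, 175, 157, 119, 114, 138, 150]
150 [180, 180, 178, 178, 177, 182, 162, 67, 24, 21, 23, 22, 22, 19, 17, 29, 23, 19, 23, 
[... 861 characters left out ...]
42]
164 [147, 146, 147, 146, 145, 151, 147, 147, 147, 145, 146, 140, 103, 79, 68, 81, 93, 99, 132, 147, 148, 150, 149, 149, 148, 146, 144, 142]
166 [147, 147, 147, 148, 150, 145, 145, 150, 147, 148, 148, 148, 145, 142, 141, 141, 145, 151, 148, 148, 148, 144, 147, 146, 145, 145, 144, 144]
168 [149, 147, 146, 149, 146, 145, 149, 148, 145, 148, 148, 146, 146, 147, 143, 140, 142, 147, 148, 148, 147, 146, 149, 149, 147, 145, 145, 141]
170 [148, 146, 145, 149, 145, 146, 147, 144, 136, 135, 126, 94, 90, 76, 72, 76, 73, 89, 132, 148, 148, 149, 148, 147, 147, 147, 143, 145]
172 [129, 131, 128, 98, 95, 87, 81, 85, 74, 76, 80, 43, 41, 42, 42, 48, 53, 62, 80, 131, 147, 144, 144, 148, 145, 146, 143, 144]
```

Call:
jog_arm(increments="-0.1 0 2.5 0 0 0 6; -0.1 0 5 0 0 0 6; -0.1 0 7.5 0 0 0 6; -0.1 0 9 0 0 0 6; -0.1 0 9.2 0 0 0 6; -0.1 0 9.2 0 0 0 6")

```text
time_s: 7.5
ee_pos: [0.5507, 0.0115, 0.1073]
eef_rot: [0.997, -0.082, -0.001, -0.0]
force: [-0.4, 0.5, 0.4]
width: 0.0602
grip_force: 0.0
```

Call:
jog_arm(increments="0 0 0 0 0 0 0.5; 0 0 0 0 0 0 0.5; 0 0 0 0 0 0 0.5; 0 0 0 0 0 0 0.5; 0 0 0 0 0 0 0.5; 0 0 0 0 0 0 0.5; 0 0 0 0 0 0 0.5; 0 0 0 0 0 0 0.5", force=100)

```text
time_s: 8.17
ee_pos: [0.5523, 0.01, 0.1089]
eef_rot: [0.997, -0.083, 0.001, -0.0]
force: [-1.5, -3.0, 5.3]
width: 0.0149
grip_force: 98.3
```

Both grasps succeeded. Next I'll check a withdrawal path in the tank's y–z plane: +y end up, shaft leaning to −y.

```bash
cat > plan.py <<'E'
from h import *
def seg(a,b,n=12): return np.linspace(a,b,n)
def box(y0,y1,z0,z1):
    return np.vstack([np.c_[a,b] for a,b in((seg(y0,y1,40),np.full(40,z0)),(seg(y0,y1,40),np.full(40,z1)),(np.full(12,y0),seg(z0,z1)),(np.full(12,y1),seg(z0,z1)))])
OB=np.vstack([box(80,155,114,124),box(-155,-80,114,120),box(-149,149,0,6),box(-155,-149,0,120),box(149,155,0,120)])
PR=[(-110,110,-5,5),(-6,6,5,127),(-8,8,125,171),(-28,28,108,170)]  # last: fingers
def clear(y,z,th):
    c,s=np.cos(np.radians(th)),np.sin(np.radians(th)); d=OB-[y,z]
    l=np.c_[d@[c,s],d@[-s,c]]; m=1e9
    for a,b,e,g in PR:
        dx=np.maximum(a-l[:,0],l[:,0]-b);dz=np.maximum(e-l[:,1],l[:,1]-g)
        m=min(m,(np.hypot(np.maximum(dx,0),np.maximum(dz,0))+np.minimum(np.maximum(dx,dz),0)).min())
    return m
W=np.array([(-10,11,0),(-10,26,0),(-22,52,15),(-35,70,27),(-38,86,36),(-36,118,36),(22,160,36),(18,208,34),(0,215,15),(0,195,0)],float)
def pose(y,z,th,x=0,yaw=-8.1,h=.098):
    R=tool(yaw,th); return w(x,y/1e3,z/1e3)-h*R.as_matrix()[:,2],R
E
python3 - <<'E'
from plan import *
for a,b in zip(W,W[1:]): print(b,round(min(clear(*q) for q in np.linspace(a,b,15)),1),round(clear(*b),1))
from bench import r
s=r.state()
for q in np.vstack([W[1],np.linspace(W[1],W[2],5)[1:]]): print(inc(s,*pose(*q)))
E
```

```text
[-10.  26.   0.] 0.0 15.0
[-22.  52.  15.] 12.7 12.7
[-35.  70.  27.] 10.1 10.1
[-38.  86.  36.] 8.0 8.0
[-36. 118.  36.] 8.0 17.6
[ 22. 160.  36.] 17.6 17.7
[ 18. 208.  34.] 7.6 24.3
[  0. 215.  15.] 24.3 61.7
[  0. 195.   0.] 61.7 66.0
[-0.23 -0.03 -1.51 -0.01 -0.09 -1.43]
[-0.2   0.92 -2.14  3.74 -0.13 -1.43]
[-0.18  1.85 -2.72  7.49 -0.18 -1.43]
[-0.15  2.79 -3.27 11.24 -0.23 -1.42]
[-0.13  3.71 -3.78 14.99 -0.27 -1.41]
```

Call:
jog_arm(increments="-0.1 0 -0.8 0 0 -0.7 0.5; -0.2 0 -1.5 0 0 -1.4 0.5; -0.2 0.5 -1.8 1.9 0 -1.4 0.5; -0.2 0.9 -2.1 3.7 0 -1.4 0.5; -0.2 1.9 -2.7 7.5 0 -1.4 0.5; -0.2 2.8 -3.3 11.2 0 -1.4 0.5; -0.1 3.7 -3.8 15 0 -1.4 0.5; -0.1 3.7 -3.8 15 0 -1.4 0.5")

```text
time_s: 8.83
ee_pos: [0.5448, -0.0288, 0.147]
eef_rot: [0.989, -0.071, 0.012, -0.131]
force: [0.2, -0.5, -2.0]
width: 0.0148
grip_force: 98.0
```

Run:
```python
from plan import *; from bench import r,viewer
s=r.state(); print(s["time_s"],s["force"],s["width"],inc(s,*pose(*W[2])))
for q in np.vstack([np.linspace(W[2],W[3],4)[1:],np.linspace(W[3],W[4],4)[1:]]): print(inc(s,*pose(*q)))
f=viewer.grab_frame("scene"); g=viewer.grab_frame("top")
a=cv2.resize(f["color"][130:230,225:305],None,fx=5,fy=5,interpolation=cv2.INTER_CUBIC)
b=cv2.resize(g["color"][135:235,240:320],None,fx=5,fy=5,interpolation=cv2.INTER_CUBIC)
cv2.imwrite("pics/f.png",np.hstack([a,b])[:,:,::-1])
y,z,th=W[2];c,sn=np.cos(np.radians(th)),np.sin(np.radians(th))
P=lambda u,v,x=0: w(x,(y+u*c-v*sn)/1e3,(z+u*sn+v*c)/1e3)
for n,q in(("L",P(110,5)),("mid",P(0,5)),("shaft100",P(0,100)),("R",P(-110,5)),("fing",P(0,131))): print(n,((proj(f,q)[0]-[225,130])*5).round(),((proj(g,q)[0]-[240,135])*5).round()+[400,0])
```

```text
8.8333 [ 0.16734223 -0.47614754 -2.03293369] 0.014789313368851344 [-0.03 -0.22  0.1  -0.12 -0.32 -0.09]
[-0.03  0.73 -0.57  3.88 -0.33 -0.08]
[-0.02  1.67 -1.19  7.88 -0.33 -0.07]
[-0.02  2.6  -1.77 11.88 -0.33 -0.06]
[-1.000e-02  3.060e+00 -2.190e+00  1.488e+01 -3.300e-01 -5.000e-02]
[-1.000e-02  3.510e+00 -2.590e+00  1.788e+01 -3.300e-01 -4.000e-02]
[-1.000e-02  3.950e+00 -2.960e+00  2.088e+01 -3.400e-01 -3.000e-02]
L [205. 404.] [333. 211.]
mid [164. 328.] [521. 246.]
shaft100 [152. 210.] [570. 233.]
R [127. 260.] [702. 279.]
fing [148. 170.] [588. 228.]
```

View pics/f.png

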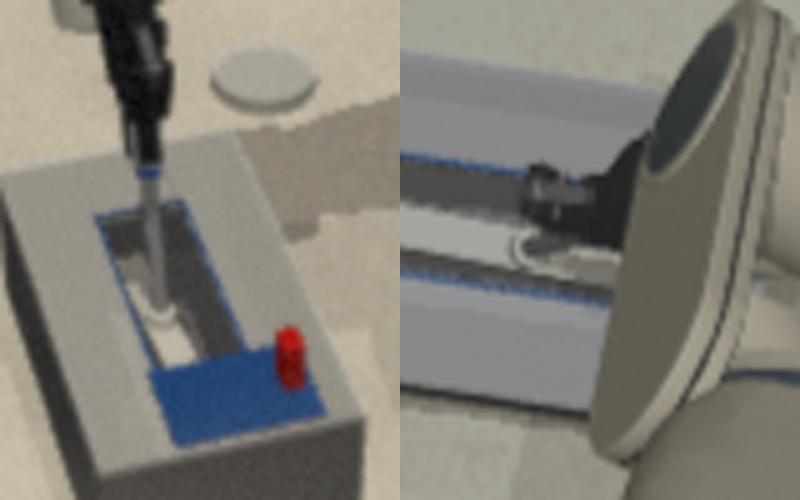

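The crop shows the shaft foot at (162,313) in the scene view and (530,248) in the top view. Both are within about 5 mm of prediction, and the paddle is clear in the slot and follows the tool. Continuing.

Call:
jog_arm(increments="0 0.7 -0.6 3.9 0 0 0.5; 0 1.7 -1.2 7.9 0 0 0.5; 0 2.6 -1.8 11.9 0 0 0.5; 0 3 -2.2 14.9 0 0 0.5; 0 3.5 -2.6 17.9 -0.3 0 0.5; 0 3.9 -3 20.9 -0.3 0 0.5; 0 3.9 -3 20.9 -0.3 0 0.5; 0 3.9 -3 20.9 -0.3 0 0.5")

```text
time_s: 9.6
ee_pos: [0.5378, -0.0708, 0.1643]
eef_rot: [0.949, -0.067, 0.02, -0.307]
force: [0.1, -0.2, -2.3]
width: 0.015
grip_force: 98.1
```

```bash
cat > nxt.py <<'E'
from plan import *; from bench import r
import sys
s=r.state(); i=int(sys.argv[1]); n=int(sys.argv[2]); m=int(sys.argv[3])
print(s["time_s"],s["ee_pos"],s["force"],s["width"],"err",inc(s,*pose(*W[i])))
for q in np.vstack([np.linspace(W[i],W[i+1],n+1)[1:]]+([np.linspace(W[i+1],W[i+2],m+1)[1:]] if m else [])): print(*inc(s,*pose(*q)))
E
python3 nxt.py 4 3 5
```

```text
9.6 [ 0.53778463 -0.07083859  0.16425588] [ 0.13355755 -0.23856201 -2.30229362] 0.015008312324444328 err [ 0.07  0.2  -0.27  0.21  0.21 -0.03]
0.07 -0.48 -1.1 0.21 0.21 -0.03
0.06 -1.15 -1.93 0.21 0.21 -0.03
0.06 -1.83 -2.75 0.21 0.21 -0.03
0.06 -3.26 -2.75 0.21 0.21 -0.03
0.06 -4.7 -2.76 0.21 0.21 -0.03
0.06 -6.13 -2.76 0.21 0.21 -0.03
0.06 -7.56 -2.76 0.21 0.21 -0.03
0.06 -8.99 -2.77 0.21 0.21 -0.03
```

Call:
jog_arm(increments="0 -0.5 -1.1 0 0 0 0.5; 0 -1.2 -1.9 0 0 0 0.5; 0 -1.8 -2.8 0 0 0 0.5; 0 -3.2 -2.8 0 0 0 0.5; 0 -4.7 -2.8 0 0 0 0.5; 0 -6.1 -2.8 0 0 0 0.5; 0 -7.5 -2.8 0 0 0 0.5; 0 -9 -2.8 0 0 0 0.5")

```text
time_s: 10.27
ee_pos: [0.5458, -0.0135, 0.2413]
eef_rot: [0.949, -0.066, 0.021, -0.307]
force: [0.2, -0.1, -1.8]
width: 0.0145
grip_force: 98.3
```

```bash
python3 nxt.py 6 5 0
python3 - <<'E'
from plan import *; from bench import r,viewer
s=r.state()
f=viewer.grab_frame("scene"); 
a=cv2.resize(f["color"][110:230,215:305],None,fx=5,fy=5,interpolation=cv2.INTER_CUBIC)
cv2.imwrite("pics/g.png",a[:,:,::-1])
y,z,th=W[6];c,sn=np.cos(np.radians(th)),np.sin(np.radians(th))
P=lambda u,v,x=0: w(x,(y+u*c-v*sn)/1e3,(z+u*sn+v*c)/1e3)
for n,q in(("L",P(110,0)),("mid",P(0,5)),("R",P(-110,0))): print(n,((proj(f,q)[0]-[215,110])*5).round())
E
```

```text
10.2667 [ 0.54584651 -0.01348924  0.24128643] [ 0.17097963 -0.09357125 -1.83065201] 0.014513127997934614 err [0.08 0.21 0.09 0.1  0.16 0.05]
0.08 -0.36 -0.73 -0.3 0.16 0.05
0.08 -0.92 -1.55 -0.7 0.16 0.06
0.08 -1.49 -2.38 -1.1 0.16 0.06
0.07 -2.05 -3.2 -1.5 0.16 0.06
0.07 -2.62 -4.02 -1.9 0.16 0.06
L [266. 381.]
mid [227. 356.]
R [196. 348.]
```

View pics/g.png

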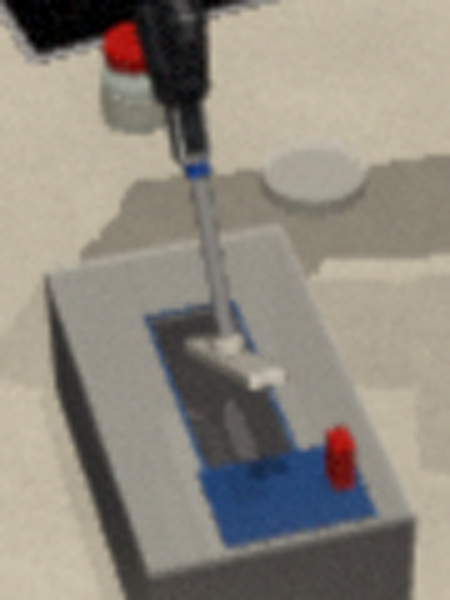

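The upper blade end is at (268,380) and the lower at (196,348), as predicted, with no contact. I'll lift it out and bring it upright.

Call:
jog_arm(increments="0 -0.4 -0.8 0 0 0 0.5; 0 -0.9 -1.6 -0.5 0 0 0.5; 0 -1.5 -2.4 -1 0 0 0.5; 0 -2 -3.2 -1.5 0 0 0.5; 0 -2.6 -4 -1.9 0 0 0.5; 0 -2.9 -4.5 -1.9 0 0 0.5; 0 -2.9 -4.5 -1.9 0 0 0.5")

```text
time_s: 10.9
ee_pos: [0.5465, -0.0185, 0.2957]
eef_rot: [0.954, -0.067, 0.021, -0.291]
force: [-0.1, -0.3, -1.6]
width: 0.0146
grip_force: 98.3
```

```bash
python3 nxt.py 7 4 3
```

```text
10.9 [ 0.54649018 -0.0184944   0.29571405] [-0.14753666 -0.31055954 -1.59716282] 0.014569586163477557 err [-0.05  0.15  0.68  0.04 -0.02  0.11]
-0.05 -0.38 0.31 -4.71 -0.03 0.11
-0.05 -0.91 0.02 -9.46 -0.03 0.11
-0.05 -1.43 -0.21 -14.21 -0.04 0.11
-0.05 -1.94 -0.38 -18.96 -0.04 0.11
-0.05 -2.36 0.49 -23.96 -0.05 0.11
-0.05 -2.75 1.42 -28.96 -0.05 0.11
-0.05 -3.11 2.42 -33.96 -0.06 0.1
```

Call:
jog_arm(increments="0 -0.4 0 -4.7 0 0 0.5; 0 -0.9 0 -9.5 0 0 0.5; 0 -1.4 -0.2 -14 0 0 0.5; 0 -1.9 -0.3 -19 0 0 0.5; 0 -2.4 0.5 -24 0 0 0.5; 0 -2.8 1.2 -29 0 0 0.5; 0 -3.1 1.8 -32 0 0 0.5; 0 -3.1 2 -34 0 0 0.5")

```text
time_s: 11.57
ee_pos: [0.5504, 0.0202, 0.2941]
eef_rot: [0.998, -0.069, -0.001, 0.001]
force: [-0.4, -1.2, -2.6]
width: 0.0145
grip_force: 98.2
```

Call:
jog_arm(increments="0 0 0 0 0 0 0.5; 0 0 0 0 0 0 0.5; 0 0 0 0 0 0 0.5; 0 0 0 0 0 0 0.5; 0 0 0 0 0 0 0.5; 0 0 0 0 0 0 0.5; 0 0 0 0 0 0 0.5; 0 0 0 0 0 0 0.5")

```text
time_s: 12.23
ee_pos: [0.5508, 0.0181, 0.2947]
eef_rot: [0.998, -0.07, -0.001, -0.0]
force: [0.2, 0.0, -1.1]
width: 0.0149
grip_force: 98.2
```

```bash
python3 nxt.py 8 1 0
python3 - <<'E'
from plan import *; from bench import r,viewer
f=viewer.grab_frame("scene"); g=viewer.grab_frame("top")
a=cv2.resize(f["color"][90:220,215:305],None,fx=4.5,fy=4.5,interpolation=cv2.INTER_CUBIC)
b=cv2.resize(g["color"][115:245,200:287],None,fx=4.5,fy=4.5,interpolation=cv2.INTER_CUBIC)
cv2.imwrite("pics/h.png",np.hstack([a,b])[:,:,::-1])
y,z,th=W[9]
for n,u in(("L",110),("mid",0),("R",-110)): q=w(0,(y+u)/1e3,z/1e3);print(n,((proj(f,q)[0]-[215,90])*4.5).round(),((proj(g,q)[0]-[200,115])*4.5).round()+[405,0])
E
```

```text
12.2333 [0.55082811 0.01810502 0.29468053] [ 0.19380051  0.04755895 -1.12962401] 0.014876914226083561 err [ 0.03  2.29 -1.5  14.99  0.09  0.05]
0.03 -0.25 0.17 -0.01 0.08 0.06
L [239. 463.] [466. 247.]
mid [197. 363.] [658. 277.]
R [159. 274.] [850. 306.]
```

View pics/h.png

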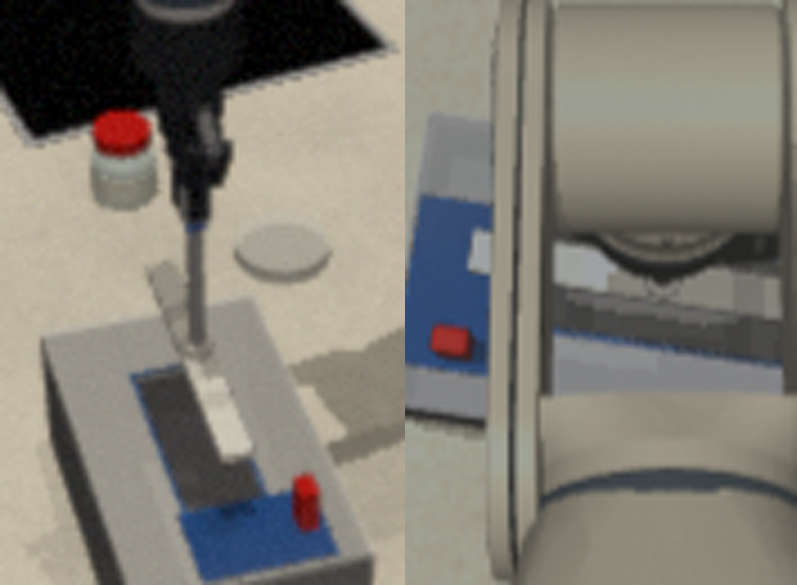

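The picture shows the paddle upright and its blade well above the cover, with the left end at about (235,455), close to the predicted (239,463). The shutter is still at its stop.

```bash
python3 -c "
from bench import job;print(job.hand_in())"
```

```text
the job is handed in; nothing more can be done
None
```

The shutter is open to its stop, and the paddle came out diagonally through the slot without measurable contact; it is now held still and upright about 6 cm above the cover, and the job is handed in (no verdict was returned).

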